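# Present a culture slide label up

## Robot

A 6-joint arm with a two-finger parallel gripper is mounted at the origin on the work surface. World frame = base frame: x ahead of the robot, y to its left, z up, the work surface at z = 0. Lengths are in mm, angles in rad, forces in N, time in s.
With the tool pointing down it reaches from about 300 to 775 mm from the base axis. Payload 14.6 kg.
Tool frame: the origin (TCP) lies at the very end of the fingers, on their centre line; the grasp point (between the pads) lies 19 mm behind it; z points along the fingers, y is the line along which they close (so a half turn about z gives the same grasp; the last joint's range is limited). The gripper opens to 94 mm and grips with 3 to 60 N. Pads are 16 mm wide; open, the fingers measure 119 mm over their backs; the gripper's body (75 mm by 177 mm) begins 78 mm behind the grasp point.
Start: joints at [1.121, 0.3, 1.521, -0, 1.321, -0.067], TCP at [205.432, 510.183, 205.446] pointing down, gripper open.
Joint ranges: [-3.03, 3.03], [-0.79, 2.21], [0.23, 2.52], [-1.04, 4.18], [0, 3.07], [-2.55, 2.55]. Speed limits (rad/s): [2.22, 2.22, 2.57, 3.14, 3.14, 3.14].

## Interface

Orientations are given as [roll, pitch, yaw] about the fixed x, y, z axes, in that order (R = Rz(yaw) Ry(pitch) Rx(roll)).
In Python, from cell import read_state, viewer, manip, models gives the robot as it stands.
- The arm moves only by the tool carry_out, never from a script. Its argument "deltas" is a list of rows, each an object with "dp": the shift along the tool's x, y, z in mm, a list of three; "roll": the turn about the tool's z in degrees; "gripper": the opening, from -1 (shut) to 1 (fully open), so that 0 is half open. In form: [{"dp": [tx, ty, tz], "roll": roll, "gripper": gripper}, ...]. A call has 1 to 12 rows; each row is the pose to reach, as a shift and turn from the pose commanded when the call began, along the tool's axes at that moment; what a row does not reach only later rows make up. A row lasts 1/12 s, in which the tool goes at most 41.7 mm and 7.16 degrees, less where a joint would pass 70% of its speed; a pose out of reach is approached as far as the arm can. A call with a gripper value outside its range is refused whole. The fingers move at their own pace and stop on an object; "newtons" is the grip in N (left out, the last holds). Time passes only in rows, so rows that repeat a pose let the fingers close. It gives the time, the measured TCP pose, the force, the opening and the grip force at its end, in the units of the state.
- read_state(): the state, without advancing time (a new reading comes with each control period).
- viewer.camera(name): name is "scene" or "side" or "wrist"; returns the picture (480x640x3 uint8, red, green, blue); there is no depth.
- viewer.camera_params(name): a dict with "fovy" (degrees; the focal length in pixels is half the picture's height over the tangent of half this angle, whatever the lens; pixels are square), "cx", "cy" (the principal point, pixels), "eye" and "attitude" of the camera in the world; the wrist camera has in their place "T_tool_cam" (4x4, takes a point from camera to tool coordinates, whose origin is the TCP and whose axes are the flange's). Camera axes: x right, y up, looking along -z (the intrinsics and any distortion apply to the point x, -y, -z); pixel columns grow to the right and rows downward; lengths in mm; the calibration is good to about 2 mm. The wrist camera is an equidistant fisheye: a pixel r from the principal point sees the ray r / f radians off the axis. A picture is of the moment at which its call begins: read the wrist's pose just before it. camera_params takes no time and is no camera call.
- manip.sign_off(): hands the job in; it is judged then, once.
Trained networks look in the newest picture that a camera, given by its name, has taken for a name from the list of things; names that differ only in an ending like _2 or _b are one class to them, and where a whole thing is asked for, a point or a joint stands for the part that bears it (a point fixed in the world has none). Each returns a list of dicts, best first, with "p" (0 to 1); they miss things now and then, are a little off and sometimes report something else, mostly with a low value. They report only what shows in the picture. A call takes as long as a camera call. They do not tell look-alikes from the thing itself.
- models.cut_out(camera, label): "region" (480x640 bool, what is visible of it) and "box" ([left, top, right, bottom] in pixels, round what is visible of it).
The state is a dict: "clock": time; "joints": joint angles; "qd": joint speeds; "effort": joint torques, N m; "eef_pos": TCP position; "eef_rot": TCP orientation; "wrist_force": force on the tool from outside, world axes, zero at the start; "moment": the same for the moment, N m; "finger_gap": finger opening in mm; "finger_force": force on a finger pad.
Only numpy, scipy, OpenCV 4.12 (cv2) and the standard library are available. Lean on these libraries where they do the work, as an engineer would, in place of code of your own. Each camera call takes 0.05 s, during which the arm holds its last target. There are 200 camera calls.

## Task

Find the frosted label end of the green culture slide by its notched top corner; taking the slide by its plain green end, draw it along its groove until it is out from under the steel bridge, and only then lift it out of the drying rack. Hold it about 15 to 20 cm above the round black reading pad, still by its green end, tipped about 45 degrees so that the label side faces upward (the label side is the one you look at when the slide stands with its notch at the top left), and finish while holding it there still. Leave the petri dishes and the marker pen where they are.

Things in the scene. Friction and masses are not known exactly. Their poses are not given: they have to be found in the camera images.
- slide_center (a point): Centre of the loose glass slide, 110 mm long, 50 high, 8 thick, about 90 g, standing on its long edge in the rack's groove; centre 37 mm above the table at the start. x runs along its length to the frosted end, y points squarely out of the label side, z up to the edge with the notch. The last 25 mm at +x are frosted white, the rest is green; the frosted end's upper corner is notched 12 x 12 mm.
- slide: The same slide; origin at the middle of its lower long edge, 25 mm below the centre; same axes. The label, white paper with two red bars, is on the +y face of the frosted end only; seen from that side, notch upward, the notch is at the top left.
- rack: Fixed blue drying rack, at any yaw; origin at the table under its middle, x along its length. Block 250 mm long, 70 wide, top 28 mm above the table. A groove 10 mm wide, open at both ends, runs along its middle; groove floor 12 mm above the table. The slide stands in it with its x along the rack's x, its centre within 5 mm of the rack's middle, and can be drawn out either way.
- bridge (a point): Middle of the underside of the fixed steel bridge that spans the groove and slide at the rack's middle: 66 mm above the table (4 mm over the slide), top at 74 mm; 20 mm wide along the rack's x; its legs stand 25 to 33 mm either side of the groove's middle. The slide is clear of it once its centre is 65 mm from the rack's middle.
- pad_top (a point): Middle of the top of the round black reading pad with a yellow ring, 110 mm across, 4 mm high, fixed to the table, left of the rack.
- pad: The same pad; origin at the table under its middle.
- dish_a: Bystander: closed petri dish, 92 mm across, 15 mm high, yellow agar; origin under its middle.
- dish_b: Bystander: closed petri dish, 92 mm across, 15 mm high, yellow agar; origin under its middle.
- dish_c: Bystander: closed petri dish, 92 mm across, 15 mm high, reddish agar; origin under its middle.
- marker: Bystander: black marker pen lying down, 137 mm long, 17 mm high (its x axis is its length); origin under its middle.
There are look-alikes about, which are no part of the job. There is more than one size of the slide; the job needs the largest.

How it is judged (in metres and radians):
On the way, in this order (a step that is already met when the one before it is completed fails the run):
1. the slide is drawn along the groove, still standing in it, out from under the bridge (centre 62 mm or more from the rack's middle), by its green end ((x of slide_center in the frame of rack below -0.062 m or x of slide_center in the frame of rack above 0.062 m) and z of slide_center in the frame of rack below 0.045 m and x of the grasp point in the frame of slide_center below 0.005 m and y of slide_center in the frame of rack between -0.008 and 0.008 m), for 0.02 s.
2. the slide is lifted out of the rack, its centre 10 cm above the table (height (world z) of slide_center above 0.1 m), for 0.1 s.
At the end, for the whole second after the job is handed in: Slide held by its green end (grasp at most 5 mm past its middle), centre 100 to 300 mm above the table and within 50 mm of the pad's middle seen from above, label side facing up (normal at most 57 degrees off vertical, any direction), still (under 30 mm/s), carried by the fingers alone (horizontal distance between slide_center and pad_top below 0.05 m and height (world z) of slide_center between 0.1 and 0.3 m and angle between slide_center's own y axis and vertical below 1 rad and x of the grasp point in the frame of slide_center below 0.005 m and distance between the grasp point and slide_center below 0.085 m and contact force between the fingers and slide above 1 N and contact force between slide and rack below 0.05 N and contact force between slide and pad below 0.05 N and linear speed of slide below 0.03 m/s); the arm keeps its last pose, push and grip.
It fails at once if a petri dish or the marker is moved more than 25 mm (distance of any of dish_a, dish_b, dish_c, marker from where it was at the start of the episode above 0.025 m).
It also fails if it takes over 38 s, if anything falls off the work surface, if the arm or the gripper's body presses on something with over 40 N, if the wrist force passes 120 N, or if a joint passes its speed limit or range.

## Working session

There is one attempt and no reset: what is moved stays moved. The work goes in short steps, Python scripts to look and compute and a tool call to move; the robot and the scene stay as the last step left them, time stands still between calls to the robot, and variables do not carry over. Pictures are saved under pics/ and viewed, at most 10 in all, crops included, and the job is handed in when it is done.

Besides the shell and the picture viewer there is one more tool, called after "Call:" as name([rows], argument=value, ...), one row to a line, values as JSON. carry_out: Moves the arm, as the interface text tells. Its arguments: {"type":"object","properties":{"deltas":{"type":"array"},"newtons":{"type":"number"}},"required":["deltas"]}

```bash
mkdir -p pics; ls; python3 - <<'E'
from cell import read_state, viewer, models
import cv2,numpy as np
ims=[]
for c in ("scene","side"):
    im=viewer.camera(c); cv2.imwrite(f"pics/{c}0.png",im[...,::-1]); print(c,viewer.camera_params(c))
    for n in ("slide","rack","pad","bridge"):
        try: print(n,[(round(d["p"],2),d["box"]) for d in models.cut_out(c,n)])
        except Exception as e: print(n,e)
print(viewer.camera_params("wrist")); print(read_state())
E
```

```text
pics
scene {'fovy': 57.36795334410774, 'cx': 322.84357609106564, 'cy': 239.11794858956287, 'eye': array([1240.35011547, -303.21112176,  751.44623956]), 'attitude': array([0.85495915, 0.01767351, 1.22708173])}
slide [(0.97, [327.7, 251.7, 373.1, 278.1]), (0.81, [299.1, 235.7, 327.1, 257.1]), (0.77, [345.5, 309.9, 384.1, 326.4])]
rack [(0.66, [295.4, 243.1, 403.3, 309.0])]
pad [(0.88, [421.4, 205.1, 461.2, 228.8]), (0.45, [453.9, 257.1, 497.6, 287.9]), (0.18, [328.5, 250.8, 371.5, 279.6])]
bridge [(0.56, [296.9, 239.7, 404.7, 307.2])]
side {'fovy': 51.63851053093373, 'cx': 326.98260810532986, 'cy': 238.4523087392407, 'eye': array([ 428.48047928, -945.51024483,  626.26062751]), 'attitude': array([ 1.02935635, -0.01141011, -0.09096434])}
slide [(0.65, [342.6, 229.5, 362.3, 271.6]), (0.63, [406.9, 243.2, 412.0, 274.8])]
rack [(0.81, [320.3, 222.8, 385.9, 294.5])]
pad [(0.61, [269.0, 191.7, 307.7, 208.8])]
bridge [(0.94, [319.7, 222.9, 384.7, 296.0]), (0.34, [298.6, 364.6, 363.5, 410.5])]
{'fovy': 65.70646984690485, 'cx': 314.73989834861374, 'cy': 241.83400952727, 'T_tool_cam': array([[ 5.
[... 309 characters left out ...]
   1.00000000e+00]])}
{'clock': 0.5, 'joints': array([ 1.12138573e+00,  2.99953984e-01,  1.52106080e+00,  2.69582568e-06,
        1.32069128e+00, -6.65806296e-02]), 'qd': array([ 0.00129286,  0.00026453, -0.00130105,  0.00319544, -0.00129759,
        0.00042956]), 'effort': array([-1.43842866e-03, -5.31351864e+01, -3.52734339e+01,  7.08375941e-02,
        2.15475977e-02, -3.58076500e-05]), 'eef_pos': array([205.42836046, 510.15882731, 205.39021072]), 'eef_rot': array([-3.14147966e+00, -1.01516969e-05,  2.75876202e+00]), 'wrist_force': array([-0.44395098, -0.13104628,  0.62062091]), 'moment': array([ 0.03081836, -0.03729621, -0.02231142]), 'finger_force': 0.0, 'finger_gap': 94.44528569259428}
```

View pics/scene0.png

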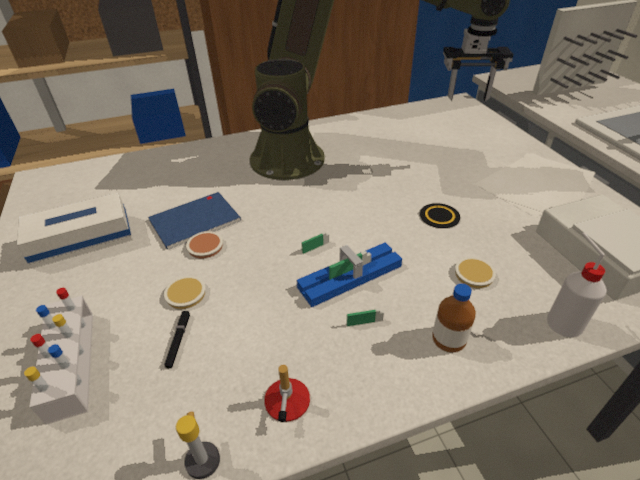

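View pics/side0.png

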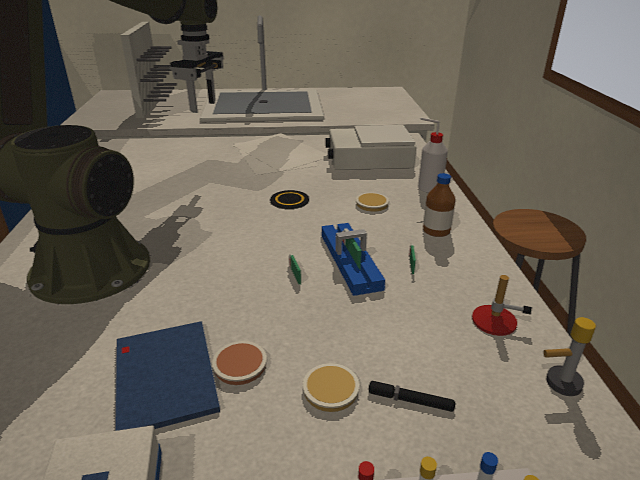

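The scene picture shows a slide in the blue rack at (350,265), and small loose slides at (315,243) and (364,317). The side picture shows them at (352,252), (295,269) and (412,259). The one standing in the rack under the bridge fits the description, being the largest. The pad is at (440,215). I'll confirm this in an enlarged crop and measure the rack.

```bash
cat > h.py <<'E'
import numpy as np, cv2
from scipy.spatial.transform import Rotation as R
from cell import read_state, viewer, models
def cam(c):
    p=viewer.camera_params(c); f=240/np.tan(np.radians(p["fovy"]/2)); return p,f
def pose(c,s=None):
    p,f=cam(c)
    if c!="wrist": return np.array(p["eye"]),R.from_euler("xyz",p["attitude"]).as_matrix()
    T=p["T_tool_cam"]; Rt=R.from_euler("xyz",s["eef_rot"]).as_matrix()
    return s["eef_pos"]+Rt@T[:3,3], Rt@T[:3,:3]
def back(c,uv,z,s=None):
    p,f=cam(c); e,A=pose(c,s); out=[]
    for u,v in np.atleast_2d(uv):
        a,b=(u-p["cx"])/f,(v-p["cy"])/f
        if c=="wrist":
            r=np.hypot(a,b); k=np.sin(r)/max(r,1e-9); d=np.array([a*k,-b*k,-np.cos(r)])
        else: d=np.array([a,-b,-1])
        d=A@d; out.append(e+d*(z-e[2])/d[2])
    return np.array(out)
def proj(c,X,s=None):
    p,f=cam(c); e,A=pose(c,s); q=(np.atleast_2d(X)-e)@A; x,y,w=q[:,0],-q[:,1],-q[:,2]
    if c=="wrist":
        h=np.hypot(x,y); t=np.arctan2(h,w); k=t/np.maximum(h,1e-9)
    else: k=1/w
    return np.c_[p["cx"]+f*x*k,p["cy"]+f*y*k]
E
python3 - <<'E'
from h import *
a=cv2.imread("pics/scene0.png")[230:330,285:415]; b=cv2.imread("pics/side0.png")[215:301,310:420]
a=cv2.resize(a,(520,400),interpolation=2); b=cv2.resize(b,(280,219),interpolation=2)
o=np.zeros((400,800,3),np.uint8); o[:,:520]=a; o[:219,520:]=b; cv2.imwrite("pics/crop1.png",o)
for c in ("scene","side"):
    im=cv2.imread(f"pics/{c}0.png"); h=cv2.cvtColor(im,40)
    m=((h[...,0]>100)&(h[...,0]<130)&(h[...,1]>150)).astype(np.uint8)
    box=(slice(235,312),slice(290,410)) if c=="scene" else (slice(215,300),slice(315,390))
    mm=np.zeros_like(m); mm[box]=m[box]; ys,xs=np.nonzero(mm)
    hull=cv2.convexHull(np.c_[xs,ys].astype(np.int32))[:,0]; print(c,cv2.approxPolyDP(hull[:,None],3,True)[:,0].tolist())
    r=models.cut_out(c,"pad") if False else None
print(back("scene",[[440,216]],4),back("side",[[289.5,199.5]],4))
E
```

```text
scene [[401, 259], [399, 266], [311, 306], [298, 287], [297, 280], [384, 243]]
side [[382, 290], [353, 294], [322, 236], [322, 226], [349, 225], [384, 279]]
[[450.12409434 307.02002074   4.        ]] [[444.23703673 302.2123899    4.        ]]
```

View pics/crop1.png

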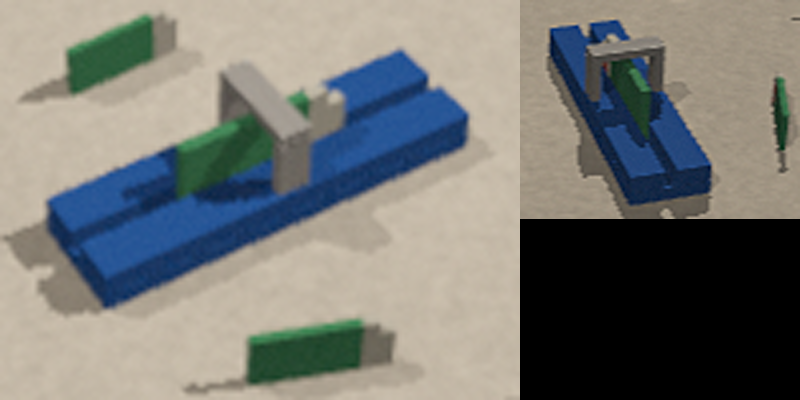

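The crop confirms the slide under the bridge is the large one. Its frosted, notched end is at upper right (crop 335,100), pointing to world +y, and the green end points to -y. The scene camera sees the notch at top right, so the label is on the far side, facing the robot at -x. The red hint in the side crop (605,65) agrees.

```bash
python3 - <<'E'
from h import *
from scipy.optimize import least_squares
# fit rack silhouettes: hull of projected block vs mask hull
obs={}
for c,box in (("scene",(slice(235,312),slice(290,410))),("side",(slice(215,300),slice(315,390)))):
    h=cv2.cvtColor(cv2.imread(f"pics/{c}0.png"),40)
    m=((h[...,0]>100)&(h[...,0]<130)&(h[...,1]>150)); mm=np.zeros_like(m); mm[box]=m[box]
    ys,xs=np.nonzero(mm); obs[c]=cv2.convexHull(np.c_[xs,ys].astype(np.float32))
def corners(q):
    C=np.array([[a,b,z] for a in(-125,125) for b in(-35,35) for z in(0,28)],float)
    return C@R.from_euler("z",q[2]).as_matrix().T+[q[0],q[1],0]
def res(q):
    r=[]
    for c,o in obs.items():
        H=cv2.convexHull(proj(c,corners(q)).astype(np.float32))
        r+=[cv2.pointPolygonTest(H,tuple(map(float,p[0])),True) for p in o]
        r+=[cv2.pointPolygonTest(o,tuple(map(float,p[0])),True) for p in H]
    return r
g=back("scene",[[350,273]],20)[0]
s=min((least_squares(res,[g[0],g[1],y],loss="soft_l1",diff_step=1e-3) for y in (1.2,1.5,1.8,2.0)),key=lambda s:s.cost)
print(s.x,s.cost,np.round(s.fun,1))
q=s.x
d=np.array([np.cos(q[2]),np.sin(q[2])])
for c in obs: print(c,proj(c,[[q[0]+d[0]*t,q[1]+d[1]*t,62] for t in(-55,43)]+[[q[0],q[1],74]]))
E
```

```text
[572.37769189  -9.38444548   1.75132292] 20.41283319971838 [ 1.3  1.5  1.1  1.   0.9  0.8  0.8  0.5  0.5  1.2  1.   1.3  1.   1.1
  1.2  1.3  1.1 -1.9 -1.8 -1.1 -1.4 -1.7 -1.8 -0.2  0.6  0.2  0.2  1.
  1.3  0.9  1.   0.7  0.7  0.9  0.6  0.4  0.3 -0.5 -1.1 -1.8 -1.5 -1.6
 -1.3]
scene [[330.04989264 266.15621733]
 [366.38815284 250.82257829]
 [350.89359249 253.56113344]]
side [[358.25600297 249.89066753]
 [344.56634916 227.73253167]
 [350.51968289 232.38901406]]
```

Call:
carry_out([
  {"dp":[-42,-28,0],"roll":6,"gripper":1},
  {"dp":[-80,-55,0],"roll":12,"gripper":1},
  {"dp":[-115,-79,0],"roll":18,"gripper":1},
  {"dp":[-150,-103,0],"roll":24,"gripper":1},
  {"dp":[-185,-126,5],"roll":30,"gripper":1},
  {"dp":[-220,-150,10],"roll":36,"gripper":1},
  {"dp":[-255,-174,15],"roll":42,"gripper":1},
  {"dp":[-290,-198,20],"roll":48,"gripper":1},
  {"dp":[-325,-222,25],"roll":54,"gripper":1},
  {"dp":[-360,-246,30],"roll":57.7,"gripper":1},
  {"dp":[-390,-266,30],"roll":57.7,"gripper":1},
  {"dp":[-420,-286,30],"roll":57.7,"gripper":1},
], newtons=30)

```text
clock: 1.5
eef_pos: [483.4, 94.0, 175.4]
eef_rot: [-3.141, -0.0, 1.751]
wrist_force: [0.4, 0.8, 0.0]
finger_gap: 93.9
finger_force: 0.0
```

Call:
carry_out([
  {"dp":[-35,15,0],"roll":0,"gripper":1},
  {"dp":[-70,30,0],"roll":0,"gripper":1},
  {"dp":[-105,45,0],"roll":0,"gripper":1},
  {"dp":[-135,58,0],"roll":0,"gripper":1},
  {"dp":[-151,65,0],"roll":0,"gripper":1},
  {"dp":[-151,65,0],"roll":0,"gripper":1},
  {"dp":[-151,65,0],"roll":0,"gripper":1},
])

```text
clock: 2.08
eef_pos: [573.7, -41.2, 175.1]
eef_rot: [-3.141, -0.0, 1.75]
wrist_force: [-0.8, 1.0, 0.6]
finger_gap: 94.4
finger_force: 0.0
```

```bash
python3 - <<'E'
from h import *
s=read_state(); im=viewer.camera("wrist"); print(s["clock"],s["eef_pos"],s["eef_rot"])
ps=back("scene",[[315,250],[363,324],[475,272],[440,216]],4)
print(np.round(ps))
q=np.array([572.4,-9.4]);u=np.array([np.cos(1.7513),np.sin(1.7513)])
pts=[[*(q+u*t),62] for t in(-55,55)]+[[*(q+u*t),28] for t in (-125,125)]
o=im[...,::-1].copy()
for p in proj("wrist",pts,s): print(p); cv2.circle(o,tuple(int(v) for v in p),3,(255,0,255),1)
cv2.imwrite("pics/w1.png",o)
E
```

```text
2.0833 [573.72648569 -41.15183094 175.11809777] [-3.14089074e+00 -3.35978389e-04  1.75048104e+00]
[[459. -59.   4.]
 [715. -39.   4.]
 [667. 271.   4.]
 [450. 307.   4.]]
[319.40505523 265.08006803]
[319.69529801 130.05795909]
[318.77848204 321.13718476]
[319.23486323  53.62536776]
```

View pics/w1.png

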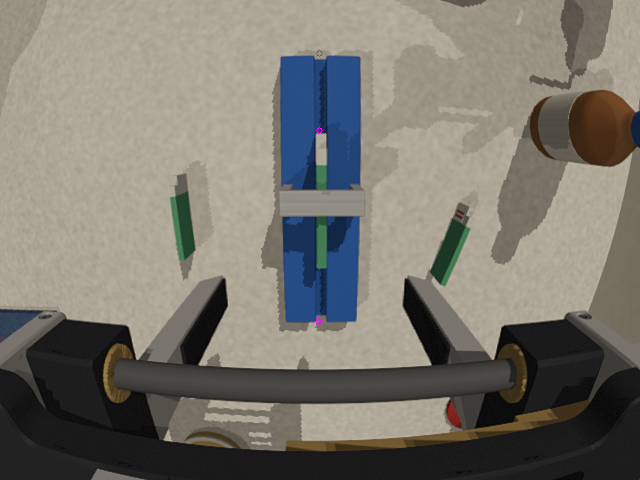

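The wrist view matches the prediction to about 2 mm: slide from (320,133) to (320,268), green end at the bottom, and both small look-alikes outside the fingers. Now I descend.

Call:
carry_out([
  {"dp":[0,0,25],"roll":0,"gripper":1},
  {"dp":[0,1,55],"roll":0,"gripper":1},
  {"dp":[0,1,80],"roll":0,"gripper":1},
  {"dp":[0,1,80],"roll":0,"gripper":1},
  {"dp":[0,1,80],"roll":0,"gripper":1},
])

```text
clock: 2.55
eef_pos: [574.2, -39.6, 95.7]
eef_rot: [-3.14, -0.001, 1.753]
wrist_force: [0.3, 0.2, 0.8]
finger_gap: 93.8
finger_force: 0.0
```

Call:
carry_out([
  {"dp":[-10,5,15],"roll":0,"gripper":1},
  {"dp":[-10,5,40],"roll":0,"gripper":1},
  {"dp":[-10,5,60],"roll":0,"gripper":1},
  {"dp":[-10,5,60],"roll":0,"gripper":1},
  {"dp":[-10,5,60],"roll":0,"gripper":1},
])

```text
clock: 2.97
eef_pos: [582.0, -49.2, 37.2]
eef_rot: [3.141, 0.0, 1.752]
wrist_force: [0.6, 0.3, 0.5]
finger_gap: 93.9
finger_force: 0.0
```

Call:
carry_out([
  {"dp":[0,-1,1],"roll":0,"gripper":-1},
  {"dp":[0,-1,1],"roll":0,"gripper":-1},
  {"dp":[0,-1,1],"roll":0,"gripper":-1},
  {"dp":[0,-1,1],"roll":0,"gripper":-1},
  {"dp":[0,-1,1],"roll":0,"gripper":-1},
  {"dp":[0,-1,1],"roll":0,"gripper":-1},
  {"dp":[0,-1,1],"roll":0,"gripper":-1},
  {"dp":[0,-1,1],"roll":0,"gripper":-1},
], newtons=20)

```text
clock: 3.63
eef_pos: [580.5, -49.7, 34.6]
eef_rot: [-3.142, -0.0, 1.752]
wrist_force: [0.3, -0.2, -0.8]
finger_gap: 44.1
finger_force: 0.0
```

Call:
carry_out([
  {"dp":[0,0,0],"roll":0,"gripper":-1},
  {"dp":[0,0,0],"roll":0,"gripper":-1},
  {"dp":[0,0,0],"roll":0,"gripper":-1},
  {"dp":[0,0,0],"roll":0,"gripper":-1},
  {"dp":[0,0,0],"roll":0,"gripper":-1},
  {"dp":[0,0,0],"roll":0,"gripper":-1},
  {"dp":[0,0,0],"roll":0,"gripper":-1},
  {"dp":[0,0,0],"roll":0,"gripper":-1},
])

```text
clock: 4.3
eef_pos: [580.5, -49.7, 34.6]
eef_rot: [-3.141, -0.0, 1.752]
wrist_force: [-0.4, 0.0, -0.2]
finger_gap: 7.8
finger_force: 20.0
```

Call:
carry_out([
  {"dp":[-6,0,0],"roll":0,"gripper":-1},
  {"dp":[-15,0,0],"roll":0,"gripper":-1},
  {"dp":[-25,0,0],"roll":0,"gripper":-1},
  {"dp":[-35,0,0],"roll":0,"gripper":-1},
  {"dp":[-45,0,0],"roll":0,"gripper":-1},
  {"dp":[-55,0,0],"roll":0,"gripper":-1},
  {"dp":[-65,0,0],"roll":0,"gripper":-1},
  {"dp":[-72,0,0],"roll":0,"gripper":-1},
  {"dp":[-73,0,0],"roll":0,"gripper":-1},
  {"dp":[-73,0,0],"roll":0,"gripper":-1},
  {"dp":[-73,0,0],"roll":0,"gripper":-1},
])

```text
clock: 5.22
eef_pos: [593.7, -121.4, 34.6]
eef_rot: [3.142, 0.0, 1.752]
wrist_force: [-0.1, -0.2, 0.4]
finger_gap: 8.0
finger_force: 20.0
```

```bash
python3 - <<'E'
from h import *
s=read_state(); im=viewer.camera("wrist"); print(s["eef_pos"],s["wrist_force"])
im2=viewer.camera("scene")
o=np.concatenate([cv2.resize(im[60:360,220:420],(400,600),interpolation=2),cv2.resize(im2[230:330,285:352],(400,600),interpolation=2)],1)
cv2.imwrite("pics/w2.png",o[...,::-1])
E
```

```text
[ 593.72393454 -121.44891578   34.58018203] [-0.08968299 -0.19782649  0.43563782]
```

View pics/w2.png

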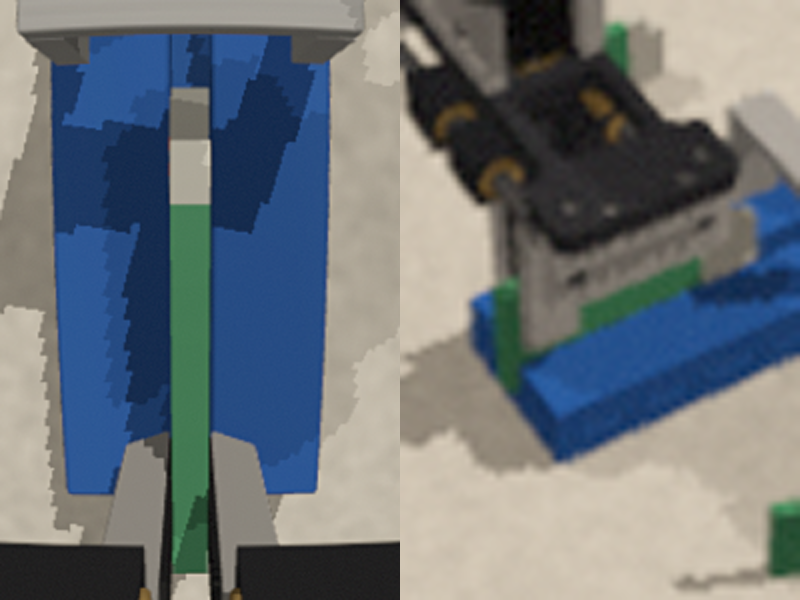

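The slide is clear of the bridge in the groove: frosted end at crop (190,90), bridge edge at crop row 35, held by the green end. Now I lift it out. The tool can't be tilted through this interface. So I'll stand the slide on free table, tip it label-up, and regrasp its green end across the long edges.

Call:
carry_out([
  {"dp":[0,0,-8],"roll":0,"gripper":-1},
  {"dp":[0,0,-25],"roll":0,"gripper":-1},
  {"dp":[0,0,-50],"roll":0,"gripper":-1},
  {"dp":[0,0,-75],"roll":0,"gripper":-1},
  {"dp":[0,0,-100],"roll":0,"gripper":-1},
  {"dp":[0,0,-115],"roll":0,"gripper":-1},
  {"dp":[0,0,-115],"roll":0,"gripper":-1},
  {"dp":[10,-4,-115],"roll":0,"gripper":-1},
  {"dp":[30,-11,-115],"roll":0,"gripper":-1},
  {"dp":[55,-20,-115],"roll":0,"gripper":-1},
  {"dp":[85,-31,-115],"roll":0,"gripper":-1},
  {"dp":[115,-42,-115],"roll":0,"gripper":-1},
])

```text
clock: 6.32
eef_pos: [529.5, -14.4, 147.7]
eef_rot: [-3.139, -0.001, 1.751]
wrist_force: [0.0, -0.4, -1.2]
finger_gap: 8.1
finger_force: 20.0
```

Call:
carry_out([
  {"dp":[30,-11,0],"roll":0,"gripper":-1},
  {"dp":[60,-22,0],"roll":0,"gripper":-1},
  {"dp":[90,-33,0],"roll":0,"gripper":-1},
  {"dp":[120,-44,0],"roll":0,"gripper":-1},
  {"dp":[145,-53,0],"roll":0,"gripper":-1},
  {"dp":[160,-57,0],"roll":0,"gripper":-1},
  {"dp":[161,-57,10],"roll":0,"gripper":-1},
  {"dp":[161,-57,30],"roll":0,"gripper":-1},
  {"dp":[161,-57,55],"roll":0,"gripper":-1},
  {"dp":[161,-57,80],"roll":0,"gripper":-1},
  {"dp":[161,-57,100],"roll":0,"gripper":-1},
  {"dp":[161,-57,105],"roll":0,"gripper":-1},
])

```text
clock: 7.32
eef_pos: [444.0, 131.3, 40.4]
eef_rot: [-3.135, 0.0, 1.752]
wrist_force: [-1.2, -0.2, -1.1]
finger_gap: 7.9
finger_force: 20.0
```

Call:
carry_out([
  {"dp":[0,0,6],"roll":0,"gripper":-1},
  {"dp":[0,0,13],"roll":0,"gripper":-1},
  {"dp":[0,0,17],"roll":0,"gripper":-1},
  {"dp":[0,0,17],"roll":0,"gripper":-1},
  {"dp":[0,0,17],"roll":0,"gripper":-1},
])

```text
clock: 7.73
eef_pos: [446.9, 132.1, 27.9]
eef_rot: [3.141, 0.0, 1.752]
wrist_force: [0.1, 0.4, -0.5]
finger_gap: 7.6
finger_force: 20.0
```

Another 5 mm down to reach the table, then open.

Call:
carry_out([
  {"dp":[0,0,3],"roll":0,"gripper":-1},
  {"dp":[0,0,5],"roll":0,"gripper":-1},
  {"dp":[0,0,5],"roll":0,"gripper":-1},
  {"dp":[0,0,5],"roll":0,"gripper":-1},
])

```text
clock: 8.07
eef_pos: [446.7, 132.1, 22.6]
eef_rot: [3.141, 0.0, 1.752]
wrist_force: [0.3, 0.3, -0.7]
finger_gap: 7.6
finger_force: 20.0
```

Call:
carry_out([
  {"dp":[0,0,0],"roll":0,"gripper":1},
  {"dp":[0,0,0],"roll":0,"gripper":1},
  {"dp":[0,0,0],"roll":0,"gripper":1},
  {"dp":[0,0,0],"roll":0,"gripper":1},
  {"dp":[0,0,0],"roll":0,"gripper":1},
  {"dp":[0,0,0],"roll":0,"gripper":1},
  {"dp":[0,0,-6],"roll":0,"gripper":1},
  {"dp":[10,0,-17],"roll":0,"gripper":1},
  {"dp":[25,0,-17],"roll":0,"gripper":1},
  {"dp":[35,0,-17],"roll":0,"gripper":1},
  {"dp":[35,0,-17],"roll":0,"gripper":1},
  {"dp":[35,0,-17],"roll":0,"gripper":1},
])

```text
clock: 9.07
eef_pos: [440.1, 166.7, 39.5]
eef_rot: [-3.141, 0.0, 1.753]
wrist_force: [0.3, -0.0, -0.5]
finger_gap: 84.3
finger_force: 0.0
```

```bash
python3 - <<'E'
from h import *
s=read_state(); im=viewer.camera("wrist"); print(s["clock"],s["eef_pos"],s["finger_gap"])
im2=viewer.camera("side")
o=np.concatenate([cv2.resize(im[60:360,170:470],(450,450)),cv2.resize(im2[160:280,250:340],(337,450),interpolation=2)],1)
cv2.imwrite("pics/w3.png",o[...,::-1])
E
```

```text
9.0667 [440.11932833 166.68743619  39.46585875] 84.2590496775845
```

View pics/w3.png

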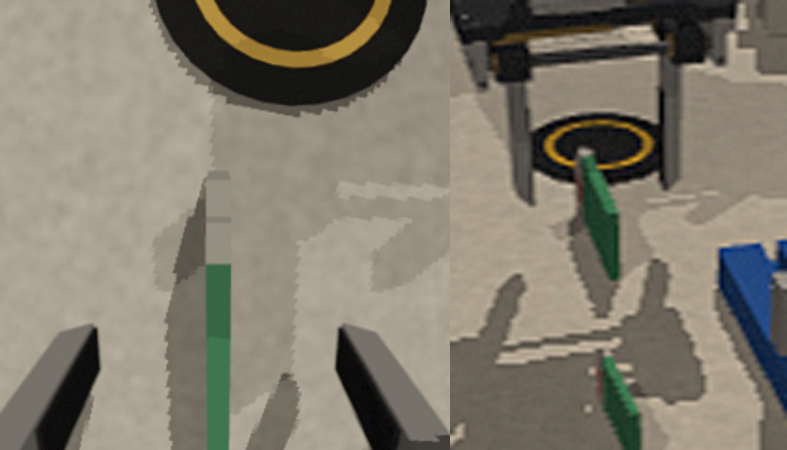

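The slide stands free at the centre between the fingers, with the label side toward the left finger (red seen at side crop (580,185)). I push its top with the left finger, toward tool +y.

Call:
carry_out([
  {"dp":[0,15,0],"roll":0,"gripper":1},
  {"dp":[0,30,0],"roll":0,"gripper":1},
  {"dp":[0,36,0],"roll":0,"gripper":1},
  {"dp":[0,41,0],"roll":0,"gripper":1},
  {"dp":[0,46,0],"roll":0,"gripper":1},
  {"dp":[0,51,0],"roll":0,"gripper":1},
  {"dp":[0,56,0],"roll":0,"gripper":1},
  {"dp":[0,61,0],"roll":0,"gripper":1},
  {"dp":[0,63,0],"roll":0,"gripper":1},
  {"dp":[0,63,0],"roll":0,"gripper":1},
  {"dp":[0,63,0],"roll":0,"gripper":1},
])

```text
clock: 10.08
eef_pos: [502.2, 177.9, 39.5]
eef_rot: [-3.141, 0.0, 1.752]
wrist_force: [-0.4, 0.8, -0.3]
finger_gap: 93.7
finger_force: 0.0
```

Call:
carry_out([
  {"dp":[0,0,-20],"roll":0,"gripper":1},
  {"dp":[0,-10,-50],"roll":0,"gripper":1},
  {"dp":[-10,-25,-80],"roll":0,"gripper":1},
  {"dp":[-30,-35,-80],"roll":0,"gripper":1},
  {"dp":[-30,-35,-80],"roll":0,"gripper":1},
  {"dp":[-30,-35,-80],"roll":0,"gripper":1},
])

```text
clock: 10.58
eef_pos: [473.1, 141.7, 119.8]
eef_rot: [3.141, -0.0, 1.751]
wrist_force: [-0.1, -0.2, -0.0]
finger_gap: 94.0
finger_force: 0.0
```

```bash
python3 - <<'E'
from h import *
s=read_state(); im=viewer.camera("wrist"); print(s["clock"],s["eef_pos"],s["eef_rot"],s["finger_gap"])
h=cv2.cvtColor(im,41); m=((h[...,0]>50)&(h[...,0]<85)&(h[...,1]>80)).astype(np.uint8)
n,l,st,c=cv2.connectedComponentsWithStats(m)
for i in range(1,n):
    if st[i,4]>200:
        k,_=cv2.findContours((l==i).astype(np.uint8),0,2); b=cv2.boxPoints(cv2.minAreaRect(k[0])); print(st[i],np.round(back("wrist",b,8,s)[:,:2]).tolist())
cv2.imwrite("pics/w4.png",im[...,::-1])
E
```

```text
10.5833 [473.13174001 141.72280108 119.82511314] [ 3.14102672e+00 -9.49977674e-05  1.75050815e+00] 93.98945868205847
[ 286  160   63  103 6322] [[440.0, 200.0], [488.0, 209.0], [505.0, 127.0], [454.0, 117.0]]
[245 402  18  48 476] [[433.0, -42.0], [446.0, -35.0], [462.0, -103.0], [448.0, -111.0]]
```

View pics/w4.png

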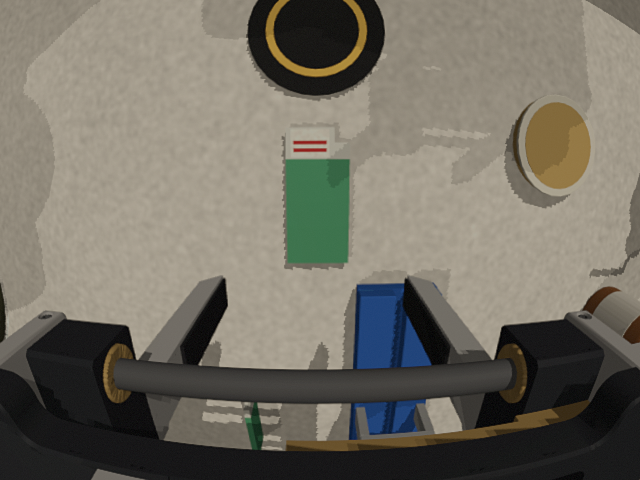

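The slide now lies label side up, with the label at (310,142), the green part at (285–349, 160–263) and the pad beyond. I regrasp the green end across its long edges.

Call:
carry_out([
  {"dp":[5,3,30],"roll":0,"gripper":1},
  {"dp":[5,3,65],"roll":0,"gripper":1},
  {"dp":[5,3,95],"roll":0,"gripper":1},
  {"dp":[5,3,110],"roll":0,"gripper":1},
  {"dp":[5,3,114],"roll":0,"gripper":1},
  {"dp":[5,3,115],"roll":0,"gripper":1},
  {"dp":[5,3,115],"roll":0,"gripper":1},
])

```text
clock: 11.22
eef_pos: [475.7, 148.0, 4.9]
eef_rot: [3.141, -0.0, 1.752]
wrist_force: [-0.1, 0.2, -0.0]
finger_gap: 94.2
finger_force: 0.0
```

Call:
carry_out([
  {"dp":[0,0,1],"roll":0,"gripper":-1},
  {"dp":[0,0,1],"roll":0,"gripper":-1},
  {"dp":[0,0,1],"roll":0,"gripper":-1},
  {"dp":[0,0,1],"roll":0,"gripper":-1},
  {"dp":[0,0,1],"roll":0,"gripper":-1},
  {"dp":[0,0,1],"roll":0,"gripper":-1},
  {"dp":[0,0,1],"roll":0,"gripper":-1},
  {"dp":[0,0,1],"roll":0,"gripper":-1},
  {"dp":[0,0,1],"roll":0,"gripper":-1},
  {"dp":[0,0,1],"roll":0,"gripper":-1},
  {"dp":[0,0,1],"roll":0,"gripper":-1},
  {"dp":[0,0,1],"roll":0,"gripper":-1},
], newtons=8)

```text
clock: 12.22
eef_pos: [475.4, 147.5, 3.7]
eef_rot: [3.142, 0.0, 1.752]
wrist_force: [-1.3, -1.1, 3.1]
finger_gap: 50.0
finger_force: 8.0
```

Gripped across 50 mm. I lift slowly with the light grip, so the frosted end may sag and set the tilt.

Call:
carry_out([
  {"dp":[0,0,-4],"roll":0,"gripper":-1},
  {"dp":[0,0,-10],"roll":0,"gripper":-1},
  {"dp":[0,0,-18],"roll":0,"gripper":-1},
  {"dp":[0,0,-26],"roll":0,"gripper":-1},
  {"dp":[0,0,-34],"roll":0,"gripper":-1},
  {"dp":[0,0,-42],"roll":0,"gripper":-1},
  {"dp":[0,0,-50],"roll":0,"gripper":-1},
  {"dp":[0,0,-56],"roll":0,"gripper":-1},
  {"dp":[0,0,-58],"roll":0,"gripper":-1},
  {"dp":[0,0,-58],"roll":0,"gripper":-1},
])

```text
clock: 13.05
eef_pos: [475.6, 147.6, 62.2]
eef_rot: [3.141, -0.0, 1.752]
wrist_force: [0.6, 0.8, -0.7]
finger_gap: 49.8
finger_force: 8.0
```

```bash
python3 - <<'E'
from h import *
s=read_state(); im=viewer.camera("wrist"); im2=viewer.camera("scene"); print(s["clock"],s["eef_pos"],s["finger_gap"],s["finger_force"])
o=np.concatenate([cv2.resize(im[60:360,170:470],(400,400)),cv2.resize(im2[160:280,340:460],(400,400),interpolation=2)],1)
cv2.imwrite("pics/w5.png",o[...,::-1])
E
```

```text
13.05 [475.55544973 147.60938778  62.15520864] 49.824260858129534 7.990333288908005
```

View pics/w5.png

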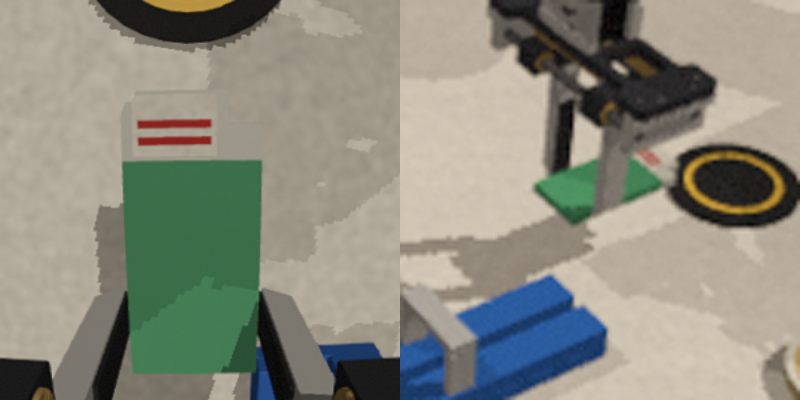

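The slide is held flat by the green end, label up, at 62 mm. I ease the grip to 3 N so the frosted end can swing down to the table, which would stop it near 43°.

Call:
carry_out([
  {"dp":[0,0,4],"roll":0,"gripper":-1},
  {"dp":[0,0,4],"roll":0,"gripper":-1},
  {"dp":[0,0,4],"roll":0,"gripper":-1},
  {"dp":[0,0,4],"roll":0,"gripper":-1},
  {"dp":[0,0,4],"roll":0,"gripper":-1},
  {"dp":[0,0,4],"roll":0,"gripper":-1},
  {"dp":[0,0,4],"roll":0,"gripper":-1},
  {"dp":[0,0,4],"roll":0,"gripper":-1},
  {"dp":[0,0,4],"roll":0,"gripper":-1},
], newtons=3)

```text
clock: 13.9
eef_pos: [475.3, 147.6, 57.6]
eef_rot: [3.142, -0.0, 1.752]
wrist_force: [0.4, 0.5, -1.2]
finger_gap: 50.3
finger_force: 3.0
```

```bash
cat > tilt.py <<'E'
from h import *
from scipy.optimize import least_squares
s=read_state(); im=viewer.camera("wrist"); print(s["clock"],s["eef_pos"],s["finger_gap"],s["finger_force"])
h=cv2.cvtColor(im,41); m=((h[...,0]>50)&(h[...,0]<85)&(h[...,1]>80)).astype(np.uint8)
n,l,st,c=cv2.connectedComponentsWithStats(m); i=1+np.argmax(st[1:,4])
x,y,w,hh,_=st[i]; print("green box",x,y,x+w,y+hh, "width at top",m[y+3].sum())
# tilt a (frosted end down +): frosted/green boundary corners at slide x=30, z=+-25; grasp slide x=g
Rt=R.from_euler("xyz",s["eef_rot"]).as_matrix(); v=Rt[:,0]; yy=Rt[:,1]
row=[[np.nonzero(m[y+3])[0].min(),y],[np.nonzero(m[y+3])[0].max(),y]]
def f(q):
    a,d=q; C=s["eef_pos"]+np.array([0,0,3])
    P=C+d*(np.cos(a)*v-np.sin(a)*np.array([0,0,1.])); P=np.array([P-25*yy,P+25*yy])
    return (proj("wrist",P,s)-row).ravel()
r=least_squares(lambda q:np.r_[f([q[0],60]),q[1]],[0.3,0]); print("tilt deg (lever 60)",np.degrees(r.x[0]),r.fun)
E
python3 tilt.py
```

```text
13.9 [475.34709391 147.56067158  57.59889863] 50.265264220089996 2.9995356872677803
green box 265 196 365 345 width at top 85
tilt deg (lever 60) 41.08372602864021 [-0.88071662  0.0681418   0.06657788  0.10769375  0.        ]
```

It has swung to about 41°, frosted end on the table and label side still up. I tighten the grip and lift.

Call:
carry_out([
  {"dp":[0,0,0],"roll":0,"gripper":-1},
  {"dp":[0,0,0],"roll":0,"gripper":-1},
  {"dp":[0,0,0],"roll":0,"gripper":-1},
  {"dp":[0,0,-4],"roll":0,"gripper":-1},
  {"dp":[0,0,-14],"roll":0,"gripper":-1},
  {"dp":[0,0,-30],"roll":0,"gripper":-1},
  {"dp":[0,0,-50],"roll":0,"gripper":-1},
  {"dp":[0,0,-72],"roll":0,"gripper":-1},
  {"dp":[0,0,-95],"roll":0,"gripper":-1},
  {"dp":[0,0,-115],"roll":0,"gripper":-1},
  {"dp":[0,0,-128],"roll":0,"gripper":-1},
  {"dp":[0,0,-132],"roll":0,"gripper":-1},
], newtons=30)

```text
clock: 14.95
eef_pos: [476.1, 147.7, 192.7]
eef_rot: [3.137, -0.0, 1.752]
wrist_force: [1.0, 0.5, -0.3]
finger_gap: 48.6
finger_force: 30.0
```

Call:
carry_out([
  {"dp":[6,0,0],"roll":0,"gripper":-1},
  {"dp":[20,0,0],"roll":0,"gripper":-1},
  {"dp":[40,1,0],"roll":0,"gripper":-1},
  {"dp":[60,1,0],"roll":0,"gripper":-1},
  {"dp":[80,1,0],"roll":0,"gripper":-1},
  {"dp":[100,2,0],"roll":0,"gripper":-1},
  {"dp":[118,2,0],"roll":0,"gripper":-1},
  {"dp":[130,2,0],"roll":0,"gripper":-1},
  {"dp":[136,2,0],"roll":0,"gripper":-1},
  {"dp":[137,2,0],"roll":0,"gripper":-1},
  {"dp":[137,2,0],"roll":0,"gripper":-1},
  {"dp":[137,2,0],"roll":0,"gripper":-1},
])

```text
clock: 15.95
eef_pos: [452.8, 282.0, 189.5]
eef_rot: [-3.141, 0.0, 1.751]
wrist_force: [0.1, -0.3, -0.9]
finger_gap: 49.3
finger_force: 30.0
```

```bash
python3 tilt.py; python3 - <<'E'
from h import *
im=viewer.camera("wrist"); im2=viewer.camera("scene"); im3=viewer.camera("side"); s=read_state(); print(s["qd"].round(3))
r=lambda i:cv2.resize(i,(390,300),interpolation=cv2.INTER_AREA)
o=np.concatenate([np.concatenate([r(im),r(im2)],1),np.concatenate([cv2.resize(im2[120:270,370:565],(390,300)),cv2.resize(im3[90:240,200:395],(390,300))],1)],0)
cv2.imwrite("pics/w6.png",o[...,::-1])
E
```

```text
15.95 [452.7849675  282.04300548 189.4504874 ] 49.251853463969276 29.999273121356964
green box 265 196 365 344 width at top 86
tilt deg (lever 60) 41.01634255961934 [-1.8769098  -0.01065844 -1.90559924  0.02916896  0.        ]
[ 0.005  0.002 -0.002 -0.     0.002  0.002]
```

View pics/w6.png

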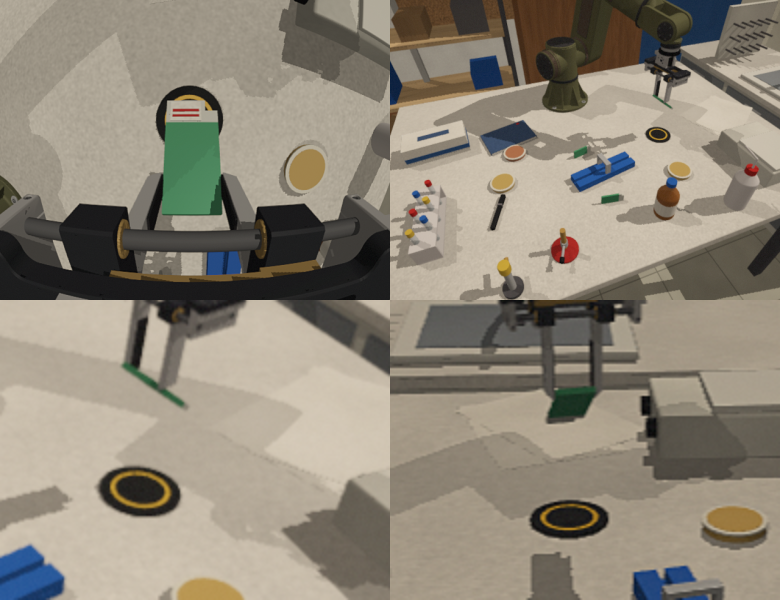

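The slide is held at about 41°, label up (wrist panel, label at (185,112)), over the pad. The dishes and pen have not moved and the arm is still, so I hand in.

```bash
python3 -c "
from cell import manip; print(manip.sign_off())"
```

```text
the job is handed in; nothing more can be done
None
```

The job is handed in: the slide was drawn clear of the bridge by its green end and then lifted out, and it is now held still by that end about 17 cm above the pad, tipped about 41° with the label side up. On the way I set it down, toppled it label-up and regripped it, because the tool itself could not be tilted; `sign_off` returned no verdict.

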